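# Seat the bare tube stub in the welding V-block

### The job

Of the three tube stubs on the welding bench, pick up the bare silver steel one and lay it lengthwise in the steel V-block, about a finger's width or a bit more short of the yellow end stop. Then push it along the V until its end is home against the stop and leave it lying there on both flanks. Leave the copper and the red tube in their cradles.

Things in the scene. Friction and masses are not known exactly. Their poses are not given: they have to be found in the camera images.
- steel_tube: Bare silver-grey steel round tube stub, 50 mm diameter, 110 mm long, 0.3 kg, lying level, ends alike and closed to fingers; origin at its centre (mid-length, on the axis), x along the tube. Starts in a low grey cradle (80 x 53 mm), axis 47 mm above the table; the cradle reaches up only to 14 mm below the axis, so the tube's sides are free. This is the one to load.
- copper_tube: Copper-coloured round tube stub, 50 mm diameter, 110 mm long, 0.3 kg, lying level, ends alike and closed to fingers; origin at its centre (mid-length, on the axis), x along the tube. Starts in a low grey cradle (80 x 53 mm), axis 47 mm above the table; the cradle reaches up only to 14 mm below the axis, so the tube's sides are free. Stays where it is.
- red_tube: Red-painted round tube stub, 50 mm diameter, 110 mm long, 0.3 kg, lying level, ends alike and closed to fingers; origin at its centre (mid-length, on the axis), x along the tube. Starts in a low grey cradle (80 x 53 mm), axis 47 mm above the table; the cradle reaches up only to 14 mm below the axis, so the tube's sides are free. Stays where it is.
- vee: Fixed 90 degree V-block, steel, 100 mm long, 42 mm wide, top edges at z 51 mm, on a 190 x 90 x 10 mm blue plate. Origin on the table under its middle; x along the V to the yellow stop, whose face is at x = 50 mm (12 thick, 60 wide, top at z 80). -x end open, towards the robot. Seated tube: axis at y 0, z 65.4 mm; centre at x = -5 mm when home. Sliding takes 1 to 5 N, setting it off up to 18 N; 25 N harms nothing.
There are look-alikes about, which are no part of the job. What is shaped like the steel_tube but pink is not meant.

How it is judged:
By the outcome, as a careful person would: the job done as asked, in the order asked, and still so for the second after the job is handed in, with the robot touching nothing.
It also fails if it takes over 48 s, if anything falls off the work surface, if the arm or the gripper's body presses on something with over 40 N, if the wrist force passes 120 N, or if a joint passes its speed limit or range.

### The arm

A 7-joint arm with a two-finger parallel gripper is mounted at the origin on the work surface. World frame = base frame: x ahead of the robot, y to its left, z up, the work surface at z = 0. Lengths are in mm, angles in rad, forces in N, time in s.
With the tool pointing down it reaches from about 425 to 875 mm from the base axis. Payload 8.4 kg.
Tool frame: the origin (TCP) lies on the centre line of the jaws, within the pads' length; the fingertips stand 19 mm ahead of it and the grasp point (between the pads) is the TCP (bot.tcp_to_tips is the distance from the TCP to the fingertips, in mm); z points along the fingers, y is the direction in which the jaws open and shut (so a half turn about z gives the same grasp; the last joint's range is limited). The gripper opens to 87 mm and grips with 3 to 60 N. Pads are 19 mm wide; open, the fingers measure 117 mm over their backs; the gripper's body (75 mm by 190 mm) begins 51 mm behind the grasp point.
Start: joints at [1.168, 0.333, 0.04, 1.465, -0.013, 1.343, -0.059], TCP at [194.424, -620.213, 241.546] pointing down, gripper open.
Joint ranges: [-2.58, 2.58], [-0.38, 2.09], [-1.3, 1.39], [0.25, 2.4], [-1.5, 4.64], [0.08, 2.09], [-2.65, 2.65]. Speed limits (rad/s): [2.22, 2.22, 2.79, 2.79, 3.14, 3.14, 3.14].

### API

Orientations are given as a rotation vector (axis times angle).
In Python, from station import bot, eyes gives the robot as it stands. Calls block until the motion is done:
- bot.move_pose(position, orientation): joint-space move of the TCP to a pose.
- bot.movel(position, ori=None, vel=150, contact_N=None): straight line of the TCP; ori=None keeps the orientation; vel is the mean speed in mm/s. With contact_N (N) it stops when the force on the tool has changed by that much, and returns True; else False.
- bot.set_joints(angles): joint-space move.
- bot.move_gripper(opening, newtons=None): finger opening in mm; newtons is the grip in N (None keeps the last); returns when the fingers have stopped.
- bot.hold(seconds).
- bot.inverse_kinematics(position, orientation): joint angles nearest the present ones, or None.
- bot.get_state(): the state.
- eyes.capture(name): name is "scene" or "top" or "wrist"; returns a dict with "pixels" (400x640x3 uint8, red, green, blue), "fx", "fy", "cx", "cy" (pixels), "eye" and "attitude" of the camera in the world; the wrist camera has in their place "tool_from_camera" (4x4, takes a point from camera to tool coordinates, whose origin is the TCP and whose axes are the flange's). Camera axes: x right, y down, z forward; pixel columns grow to the right and rows downward; lengths in mm; the calibration is good to about 2 mm. A picture is of the moment at which its call begins: read the wrist's pose just before it. There is no depth.
A pose or a line that the arm cannot do raises bot.PlanningError and nothing moves.
- bot.sign_off(): hands the job in, once; it reports no verdict.
The state is a dict: "time_s": time; "q": joint angles; "joint_velocities": joint speeds; "joint_torque": joint torques, N m; "position": TCP position; "orientation": TCP orientation; "contact_force": force on the tool from outside, world axes, zero at the start; "ft_torque": the same for the moment, N m; "gripper_width": finger opening in mm.
Only numpy, scipy, OpenCV 4.12 (cv2) and the standard library are available. Lean on these libraries where they do the work, as an engineer would, in place of code of your own. Each camera call takes 0.05 s, during which the arm holds its last target. There are 200 camera calls.

## Working session

There is one attempt and no reset: what is moved stays moved. The work goes in short steps, each a Python script; the robot and the scene stay as the last script left them, time stands still between calls to the robot, and variables do not carry over. Pictures are saved under pics/ and viewed, about 8 in all and at most 12, crops included, and the job is handed in when it is done.

```bash
mkdir -p pics; ls
python3 - <<'E'
from station import bot, eyes
import cv2, numpy as np
for n in ("scene","top"):
    c=eyes.capture(n); cv2.imwrite(f"pics/{n}0.png",c["pixels"][:,:,::-1])
    print(n,c["fx"],c["fy"],c["cx"],c["cy"],np.round(c["eye"],1).tolist(),np.round(c["attitude"],4).tolist())
s=bot.get_state(); print(s)
c=eyes.capture("wrist");print(np.round(c["tool_from_camera"],4).tolist(),c["fx"],c["cx"],c["cy"])
E
```

```text
pics
scene 498.2153179574776 498.2153179574776 315.8325865591172 201.2765219661645 [1227.1, -464.2, 1005.1] [-2.2235, -1.1476, 0.424]
top 395.7890355180956 395.7890355180956 322.3102749924166 200.54652934112724 [432.1, -23.1, 796.7] [-2.0617, 2.1458, -0.2504]
{'time_s': 0.1, 'q': array([ 1.16782206,  0.33384643,  0.03987381,  1.46617718, -0.01336282,
        1.34331453, -0.05852549]), 'joint_velocities': array([-0.00091323, -0.00246564,  0.00059456, -0.00196977,  0.00058336,
        0.00091342, -0.00063476]), 'joint_torque': array([ 3.80969810e-03, -6.57806325e+01,  1.33955330e+00, -4.04703319e+01,
       -5.95867331e-02,  4.10437735e-02,  8.69396195e-05]), 'position': array([ 194.27525968, -619.86896846,  240.74698431]), 'orientation': array([-3.10401210e+00, -4.75066188e-01,  5.59886995e-04]), 'contact_force': array([-0.03503695, -0.30236463, -0.02324482]), 'ft_torque': array([-0.01703981, -0.00112438,  0.02393967]), 'gripper_width': 86.86280394584632}
[[0.0007, -0.9519, -0.3064, 84.8049], [1.0, 0.0003, 0.0012, -1.7286], [-0.0011, -0.3064, 0.9519, -143.4018], [0.0, 0.0, 0.0, 1.0]] 322.84142019841005 317.2644268203048 197.11930476783067
```

View pics/scene0.png

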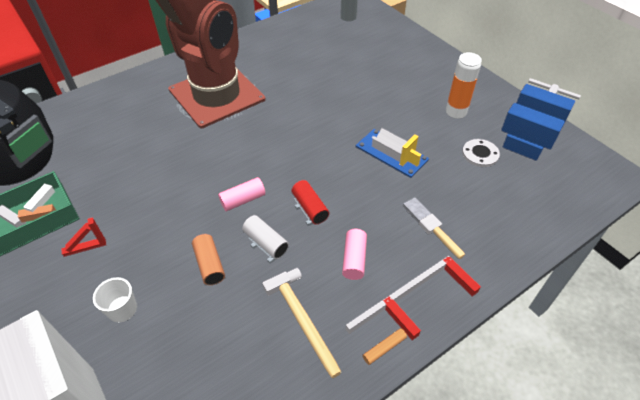

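View pics/top0.png

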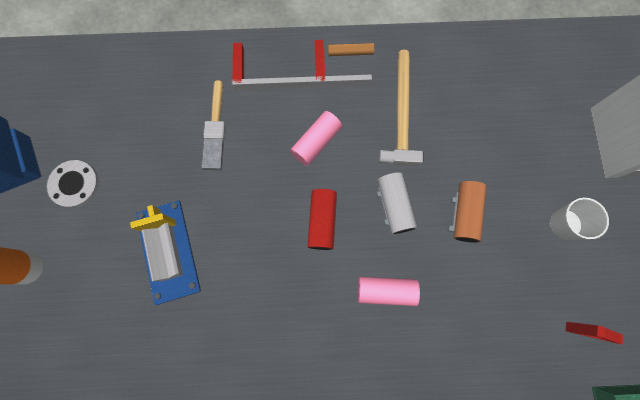

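The scene view shows the steel tube at about (265,237), left of the red tube, and the vee at (393,150). In the top view the steel tube is at (397,203), with the vee at (168,250) and its stop at the upper end (150,218). I'll get rough positions from these two views, then look closer with the wrist camera.

```bash
cat > h.py <<'E'
from station import bot, eyes
import cv2, numpy as np
from scipy.spatial.transform import Rotation as R
def cam(n):
    s=bot.get_state(); c=eyes.capture(n); c["K"]=np.array([[c["fx"],0,c["cx"]],[0,c["fy"],c["cy"]],[0,0,1]])
    if n=="wrist":
        T=np.eye(4);T[:3,:3]=R.from_rotvec(s["orientation"]).as_matrix();T[:3,3]=s["position"];T=T@np.array(c["tool_from_camera"])
        c["R"],c["t"]=T[:3,:3],T[:3,3]
    else:
        a=np.array(c["attitude"]);c["R"]=R.from_rotvec(a).as_matrix() if a.ndim==1 else a;c["t"]=np.array(c["eye"])
    return c
def ray(c,p): return c["R"]@np.linalg.inv(c["K"])@np.array([*p,1.])
def at_z(c,p,z): d=ray(c,p); return c["t"]+d*(z-c["t"][2])/d[2]
def proj(c,P):
    q=(np.atleast_2d(P)-c["t"])@c["R"]@c["K"].T; return q[:,:2]/q[:,2:]
def tri(obs):
    A=np.zeros((3,3));b=np.zeros(3)
    for c,p in obs:
        d=ray(c,p);d/=np.linalg.norm(d);M=np.eye(3)-np.outer(d,d);A+=M;b+=M@c["t"]
    return np.linalg.solve(A,b)
def down(yaw): # tool z down, tool x at angle yaw in the world
    x=np.array([np.cos(yaw),np.sin(yaw),0]);z=np.array([0,0,-1.]);return R.from_matrix(np.c_[x,np.cross(z,x),z]).as_rotvec()
E
python3 - <<'E'
from h import *
np.set_printoptions(precision=1,suppress=True)
S,T=cam("scene"),cam("top")
print("steel",tri([(S,(265,237)),(T,(397,203))]))
for p in [(390,176),(405,230)]: print("st",at_z(T,p,60))
for p in [(180,201),(200,291),(157,303)]: print("plate",at_z(T,p,10))
for p in [(148,218),(163,281)]: print("v",at_z(T,p,51))
print("plate right corner", tri([(S,(408,173)),(T,(180,201))]), tri([(S,(357,147)),(T,(157,303))]))
s=bot.get_state();print(R.from_rotvec(s["orientation"]).as_matrix())
E
```

```text
steel [ 595.9 -177.9   46. ]
st [ 646.9 -166.1   60. ]
st [ 540.3 -185.9   60. ]
plate [625.3 256.2  10. ]
plate [444.6 210.3  10. ]
plate [425.4 292.1  10. ]
v [584.2 301.3  51. ]
v [464.7 266.7  51. ]
plate right corner [622.8 252.4  19.5] [415.  282.8 -47. ]
[[ 1.   0.3 -0. ]
 [ 0.3 -1.   0. ]
 [-0.  -0.  -1. ]]
```

Run:
```python
from h import *
import pickle
out={}
def go(n,x,y,z,yaw):
    bot.move_pose([x,y,z],down(np.radians(yaw)));bot.hold(.2);out[n]=cam("wrist");print(n,bot.get_state()["time_s"],bot.get_state()["q"].round(2))
go("s1",570,-180,170,10.6)
go("s2",630,-168,170,10.6)
go("v2",555,282,190,14.2)
go("v1",485,264,190,14.2)
pickle.dump(out,open("w.pkl","wb"))
for k in "sv":
    cv2.imwrite(f"pics/w{k}.png",np.hstack([out[k+i]["pixels"][:,120:520,::-1] for i in "12"]))
```

```text
s1 2.5917 [ 0.52  0.3  -0.35  1.67  0.11  1.19 -1.24]
s2 3.1917 [ 0.46  0.41 -0.35  1.53  0.15  1.23 -1.3 ]
v2 5.1167 [-0.06  0.37 -0.61  1.58  0.22  1.26 -2.03]
v1 5.7583 [-0.01  0.23 -0.65  1.75  0.15  1.21 -2.02]
```

View pics/ws.png

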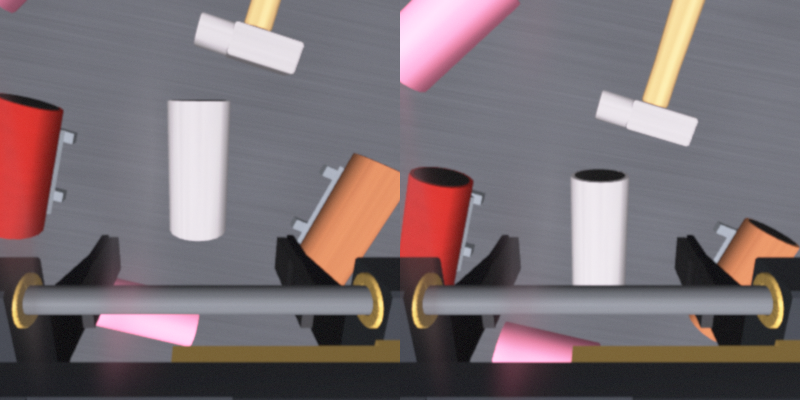

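View pics/wv.png

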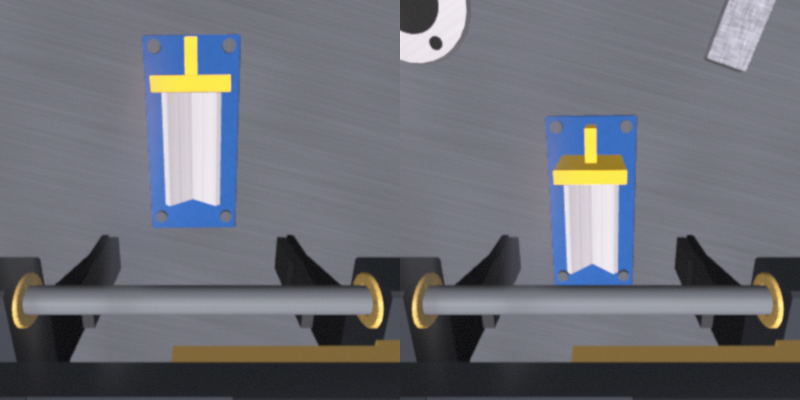

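The steel tube is at crop columns 168-229, rows 99-240 in the first wrist view. The vee plate spans (143,36) to (236,227), with the stop at the top of the frame (row 92), so the vee's -x end faces the robot. Next I'll fit silhouettes of the tube and the plate, with z free.

```bash
cat > fit.py <<'E'
from h import *
from scipy.optimize import minimize
def hull(c,P,U=4):
    m=np.zeros((400*U,640*U),np.uint8)
    p=((proj(c,P)+.5)*U).astype(np.float32); cv2.fillConvexPoly(m,cv2.convexHull(p).round().astype(np.int32),1); return m
def place(P,v):
    c,s=np.cos(v[3]),np.sin(v[3]); return P@np.array([[c,s,0],[-s,c,0],[0,0,1]])+v[:3]
a=np.linspace(0,2*np.pi,60,endpoint=False)
E=lambda x:np.c_[x+0*a,25*np.cos(a),25*np.sin(a)]
def tube(c,v):
    e=[place(E(x),v) for x in(-55,55)]; m=hull(c,np.vstack(e)); ax=np.array([np.cos(v[3]),np.sin(v[3]),0])
    for s,q in zip((-1,1),e):
        if s*ax@(c["t"]-q.mean(0))>0: m[hull(c,q)>0]=0
    return m
PL=np.array([[x,y,0] for x in(-95,95) for y in(-45,45)],float)
def plate(c,v): return hull(c,place(PL,v))
def fit(model,obs,v0,U=4):
    big=[(c,cv2.resize(m.astype(np.uint8)*255,None,fx=U,fy=U,interpolation=cv2.INTER_LINEAR)>127,rows) for c,m,rows in obs]
    def cost(u):
        v=np.r_[u[:3],u[3]/60]; t=0
        for c,m,rows in big:
            k=model(c,v)[:rows*U]>0; M=m[:rows*U]; t+=1-(k&M).sum()/(k|M).sum()
        return t
    u0=np.r_[v0[:3],v0[3]*60]; sx=np.vstack([u0]+[u0+6*np.eye(4)[i] for i in range(4)])
    r=minimize(cost,u0,method="Nelder-Mead",options=dict(initial_simplex=sx,xatol=.05,fatol=1e-5,maxiter=200))
    return np.r_[r.x[:3],r.x[3]/60],r.fun/len(obs)
def near(m,p):
    n,l=cv2.connectedComponents(m.astype(np.uint8)); return l==l[p[1],p[0]]
def grey(c,p,th=150):
    h=cv2.cvtColor(c["pixels"],cv2.COLOR_RGB2HSV); return near((h[...,2]>th)&(h[...,1]<60),p)
def blue(c,p,rows=400):
    h=cv2.cvtColor(c["pixels"],cv2.COLOR_RGB2HSV); m=((h[...,0]>100)&(h[...,0]<125)&(h[...,1]>140)); m[rows:]=0
    m=near(m,p); o=np.zeros(m.shape,np.uint8); cv2.fillConvexPoly(o,cv2.convexHull(np.argwhere(m)[:,::-1].astype(np.int32)),1); return o>0
E
cat > run1.py <<'E'
from fit import *
import pickle
np.set_printoptions(precision=2,suppress=True)
w=pickle.load(open("w.pkl","rb")); s1,s2,v1,v2=[w[k] for k in("s1","s2","v1","v2")]
T=w.get("T") or cam("top")
so=[(s1,grey(s1,(318,170)),400),(s2,grey(s2,(318,240)),283)]
print([m.sum() for _,m,_ in so])
v0=[594,-176,47,.185]
for o in (so,so[:1],so[1:]): print("tube",*fit(tube,o,v0))
bo=[(v1,blue(v1,(274,150)),400),(v2,blue(v2,(273,210),283),283)]
print([m.sum() for _,m,_ in bo])
p0=[525,274,10,.25]
for o in (bo,bo[:1]): print("plate",*fit(plate,o,p0))
E
time python3 run1.py
```

```text
[np.int64(7900), np.int64(5631)]
tube [ 592.41 -174.57   41.93    0.17] 0.03550264554155447
tube [ 593.69 -174.36   47.43    0.17] 0.04636112477765586
tube [ 593.3  -175.01   42.9     0.18] 0.02457487778770928
[np.int64(256000), np.int64(256000)]
plate [610.67 252.36 306.12  -1.78] 0.0
plate [537.02 228.93 313.87  -1.65] 0.0
real	0m11.718s
user	0m9.859s
sys	0m1.825s
```

```bash
sed -i 's/^for o in (so.*$/pass/' run1.py; sed -i 's/(v1,blue(v1,(274,150))/(v1,blue(v1,(274,150))/' run1.py
python3 - <<'E'
from fit import *; import pickle
w=pickle.load(open("w.pkl","rb"))
for k,p in(("v1",(274,150)),("v2",(273,210)),("v2",(278,210))):
    c=w[k]; h=cv2.cvtColor(c["pixels"],cv2.COLOR_RGB2HSV); print(c["pixels"][p[1],p[0]],h[p[1],p[0]])
    print(c["pixels"].dtype, h[120:124,120+155])
m=grey(w["s1"],(318,170)); r=np.argwhere(m); print(r.min(0),r.max(0))
v=[593.5,-174.8,47,.175]; k=cv2.resize(tube(w["s1"],v),(640,400),interpolation=cv2.INTER_AREA); r=np.argwhere(k);print(r.min(0),r.max(0),k.sum(),m.sum())
for row in(110,150,200,230): print(row,np.flatnonzero(m[row])[[0,-1]],np.flatnonzero(k[row])[[0,-1]])
E
```

```text
[ 95 125 193] [111 129 193]
uint8 [[112 119 187]
 [112 123 189]
 [112 121 189]
 [112 122 190]]
[ 93 123 194] [111 133 194]
uint8 [[112  99 159]
 [117  48 138]
 [120  21 133]
 [123  19 133]]
[ 87 118 192] [111 139 192]
uint8 [[112  99 159]
 [117  48 138]
 [120  21 133]
 [123  19 133]]
[100 288] [241 348]
[101 287] [240 349] 8162 7900
110 [288 347] [287 349]
150 [288 346] [288 347]
200 [289 343] [289 345]
230 [290 342] [289 344]
```

```bash
sed -i 's/\[...,1\]>140/[...,1]>80/' fit.py; sed -i 's/^for o in (bo,bo.*$/for o in (bo,bo[:1],bo[1:]): print("plate",*fit(plate,o,p0))/' run1.py
cat >> run1.py <<'E'
for p in [(310,92.5),(312,150),(310.5,200)]: pass
# valley/block features in v1, in the plate frame
v,_=fit(plate,bo,p0)
def loc(P): d=P-v[:3]; c,s=np.cos(v[3]),np.sin(v[3]); return np.array([c*d[0]+s*d[1],-s*d[0]+c*d[1]])
print("stop top front edge z80", [loc(at_z(v1,p,80)) for p in((270,92),(351,92),(270,75))], "notch/valley end",loc(at_z(v1,(312,199),30)),"block corners z51",[loc(at_z(v1,p,51)) for p in((286,206),(340,206))])
E
python3 run1.py
```

```text
[np.int64(7900), np.int64(5631)]
[np.int64(17823), np.int64(14477)]
plate [524.27 280.38   9.85   0.25] 0.010591490547230686
plate [524.13 280.33   9.61   0.25] 0.00928148111867566
plate [524.53 280.49   9.55   0.26] 0.010885960300290431
stop top front edge z80 [array([44.49, 30.1 ]), array([ 44.25, -30.36]), array([56.37, 29.52])] notch/valley end [-56.09   0.41] block corners z51 [array([-55.93,  24.2 ]), array([-56.14, -25.87])]
```

```bash
cat > pose.py <<'E'
from h import *
TX,TY,TYAW=593.4,-174.9,.175
VP=np.array([524.27,280.38]); VY=.252; u=np.array([np.cos(VY),np.sin(VY)]); n=np.array([-u[1],u[0]])
V0=VP-5.7*u
def vee(x,z,y=0): return [*(V0+x*u+y*n),z]
E
python3 - <<'E'
from pose import *
def st(m): s=bot.get_state();print(m,round(s["time_s"],2),s["position"].round(1),s["contact_force"].round(1),round(s["gripper_width"],1))
bot.move_gripper(74,25)
bot.move_pose([TX,TY,150],down(TYAW))
bot.movel([TX,TY,55],vel=100,contact_N=8); st("down")
bot.move_gripper(40,25); bot.hold(.2); st("grip")
bot.movel([TX,TY,180],vel=120); st("lift")
bot.move_pose(vee(-25,150),down(VY)); bot.hold(.3); st("hover")
W=cam("wrist"); S=cam("scene")
cv2.imwrite("pics/hov.png",np.hstack([W["pixels"][:,120:520],cv2.resize(S["pixels"][70:230,300:460],(400,400))])[:,:,::-1])
E
```

```text
down 9.2 [ 593.9 -175.    55.7] [-1.6  0.1  0.1] 74.1
grip 9.96 [ 593.8 -176.7   55.5] [ 0.5 -5.2  0.7] 49.9
lift 11.15 [ 592.9 -174.8  179. ] [-0.3  0.5 -3.6] 49.6
hover 13.13 [494.9 272.2 150. ] [-0.2  0.1 -3.6] 49.6
```

View pics/hov.png

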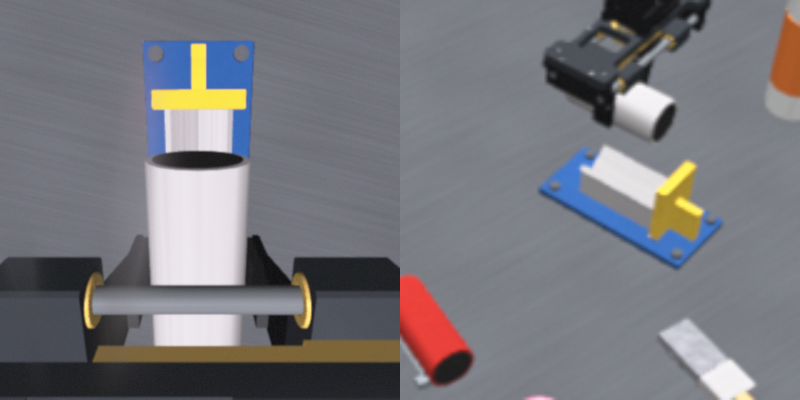

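The gripped tube is in line with the V: its end ellipse is at about (197,159), the stop's front edge at row 109, and the stop spans columns 152-246. I'll check these numbers before lowering.

Run:
```python
from pose import *
np.set_printoptions(precision=1,suppress=True)
W=cam("wrist")
def loc(P): d=P[:2]-V0; return np.array([d@u,d@n])
print("tube end",loc(at_z(W,(317,159),142)),"stop front",loc(at_z(W,(272,109),80)),loc(at_z(W,(366,109),80)))
h=cv2.cvtColor(W["pixels"],cv2.COLOR_RGB2HSV); m=(h[...,2]>150)&(h[...,1]<60)
for r in(170,200,230):
    x=np.flatnonzero(m[r,240:400])+240; print(r,x[[0,-1]])
pr=lambda P:proj(W,P)
# expected silhouette of tube centred on TCP line
from fit import tube
k=cv2.resize(tube(W,[*vee(-25,0)[:2],142,VY]),(640,400),interpolation=cv2.INTER_AREA)
for r in(170,200,230): print(r,np.flatnonzero(k[r])[[0,-1]])
print(np.flatnonzero(k[:,317])[0],np.flatnonzero(m[160:,317])[0]+160)
```

```text
tube end [30.1  1.4] stop front [50.2 30.1] [ 50.2 -29.9]
170 [265 367]
200 [266 366]
230 [268 364]
170 [268 372]
200 [269 371]
230 [271 369]
172 170
```

The tube sits 1.4 mm to +y of the V's centre in the same image, so I'll correct by that amount. Then lower, release, back off and look.

Run:
```python
from pose import *
def st(m): s=bot.get_state();print(m,round(s["time_s"],2),s["position"].round(1),s["contact_force"].round(1),round(s["gripper_width"],1))
bot.movel(vee(-25,95,-1.4),vel=100)
print(bot.movel(vee(-25,70,-1.4),vel=30,contact_N=6)); st("seat")
bot.move_gripper(66); st("open")
p=bot.get_state()["position"]
bot.movel(vee(-25,150,-1.4),vel=120)
bot.move_pose(vee(-70,200,-1.4),down(VY)); bot.hold(.2); st("look")
W=cam("wrist"); S=cam("scene")
import pickle; pickle.dump(W,open("w2.pkl","wb"))
cv2.imwrite("pics/seat.png",np.hstack([W["pixels"][:,120:520],cv2.resize(S["pixels"][100:190,345:435],(400,400))])[:,:,::-1])
```

```text
True
seat 14.68 [494.8 271.3  73.1] [ 0.5 -0.2  5.3] 49.4
open 15.31 [494.  270.7  72.3] [-0.6  0.1 -0.4] 65.8
look 16.68 [451.4 259.7 198.7] [ 0.1 -0.3  0.1] 66.0
```

View pics/seat.png

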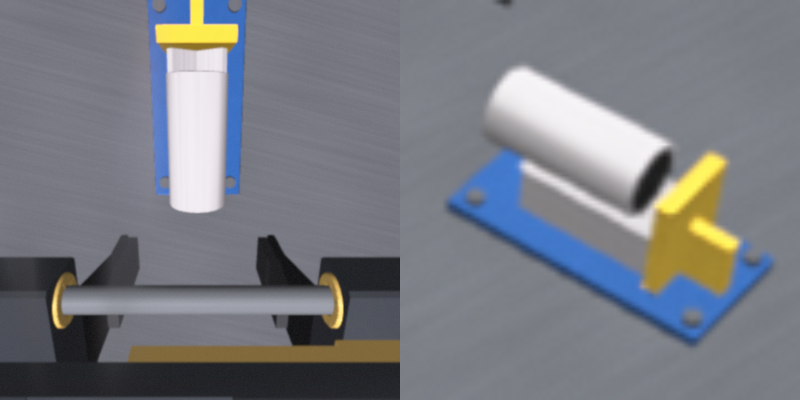

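The tube is seated (TCP z 73.1, expected 73.4), lying in the V with its end face at row 71 and a gap of about 20 mm to the stop. Next I push with closed fingers.

```bash
cat > push.py <<'E'
from pose import *
def loc(P): d=P[:2]-V0; return (d@u).round(1),(d@n).round(1)
def st(m): s=bot.get_state();print(m,round(s["time_s"],2),loc(s["position"]),s["position"].round(1)[2],s["contact_force"].round(1))
bot.move_gripper(0,20)
bot.move_pose(vee(-118,140,-1.4),down(VY))
bot.movel(vee(-118,68,-1.4),vel=100); st("behind")
print(bot.movel(vee(-62,68,-1.4),vel=20,contact_N=22)); st("pushed")
bot.hold(.3); st("held")
W=cam("wrist"); S=cam("scene");T=cam("top")
cv2.imwrite("pics/push.png",np.hstack([cv2.resize(T["pixels"][190:310,105:225],(400,400)),cv2.resize(S["pixels"][100:190,345:435],(400,400))])[:,:,::-1])
E
python3 push.py
```

```text
behind 19.32 (np.float64(-117.6), np.float64(-1.1)) 68.5 [ 0.2 -0.8 -0.1]
True
pushed 21.48 (np.float64(-71.0), np.float64(-1.4)) 67.3 [ 0.9  0.3 -0.5]
held 21.78 (np.float64(-71.8), np.float64(-1.4)) 66.9 [ 0.6 -1.5 -1.3]
```

View pics/push.png

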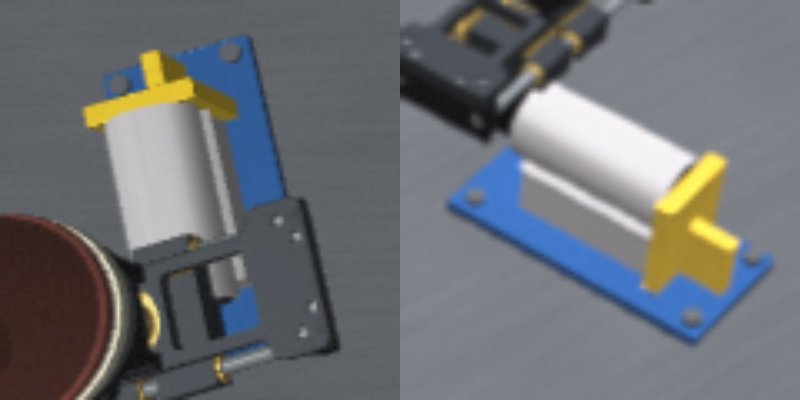

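It stopped at -71.0, where -69.5 was expected, so it may be home or stuck just short. I'll push again slowly and compare where it stops.

Run:
```python
exec(open("push.py").read().split("bot.move_gripper")[0])
for vel in (8,5):
    print(bot.movel(vee(-62,68,-1.4),vel=vel,contact_N=22)); st("pushed"); bot.hold(.1)
bot.movel(vee(-105,68,-1.4),vel=100); st("back")
bot.movel(vee(-105,150,-1.4),vel=150)
bot.move_pose(vee(-70,200,-1.4),down(VY)); bot.hold(.2); st("look")
W=cam("wrist"); S=cam("scene")
import pickle; pickle.dump(W,open("w3.pkl","wb"))
cv2.imwrite("pics/home.png",np.hstack([cv2.resize(W["pixels"][10:210,220:420],(400,400),interpolation=cv2.INTER_CUBIC),cv2.resize(S["pixels"][100:190,345:435],(400,400))])[:,:,::-1])
```

```text
True
pushed 22.62 (np.float64(-71.2), np.float64(-1.5)) 66.5 [-1.   0.2 -1.2]
True
pushed 23.72 (np.float64(-71.3), np.float64(-1.7)) 66.0 [ 0.1  0.4 -0.1]
back 24.3 (np.float64(-104.6), np.float64(-1.6)) 68.2 [ 0.   0.4 -0.5]
look 25.55 (np.float64(-71.1), np.float64(-1.6)) 198.6 [-0.1 -0.2  0.3]
```

View pics/home.png

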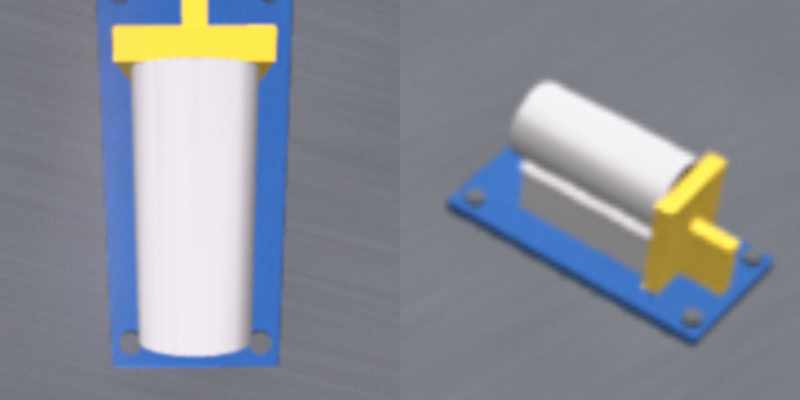

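The tube's end meets the yellow stop with no visible gap, and it lies straight in the V. Three pushes with a 22 N cutoff, above the 18 N needed to set it off, stopped at the same place to 0.3 mm. The arm is clear, so I'm handing in.

```bash
python3 -c "
from station import bot
bot.hold(.3);bot.sign_off();print(bot.get_state()['time_s'])"
```

```text
the job is handed in; nothing more can be done
the job is handed in; nothing more can be done
```

The silver steel tube is lying in the V-block with its end against the yellow stop, and I handed the job in at about 26 s of the 48 s allowed. I laid it in about 20 mm short of the stop, then pushed it home from its open end with closed fingers.

**What agreed**
- **Seating:** the tube touched down with the TCP at z 73.1 mm, where 73.4 was expected.
- **Home against the stop:** three pushes, each cut off at a 22 N force change, ended within 0.3 mm of each other, so the tube was no longer moving. The last wrist picture shows no gap.
- **Clearance:** the gripper was up and clear of everything when I handed in. I never moved to the copper or red tube, but I took no picture of them at the end.

**What disagreed**
- **Push end point:** the pushes stopped 1.5 to 1.8 mm short of where I had calculated. I put this down to calibration error and finger shape.
- **Tube height before the grasp:** the camera fits gave an axis height of 42 to 47 mm. I used the given 47 mm, and the grip and the seating height bore that out.
- **Plate position:** the blue plate's centre is about 6 mm further along than the vee's origin, so I took the vee's position from the stop's face and checked it against the block's end.

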